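Flip the guard open and press the wide button

ROBOT

A 6-joint arm with a two-finger parallel gripper is mounted at the origin on the work surface. World frame = base frame: x ahead of the robot, y to its left, z up, the work surface at z = 0. Lengths are in m, angles in rad, forces in N, time in s.
With the tool pointing down it reaches from about 0.375 to 0.925 m from the base axis. Payload 5.7 kg.
Tool frame: the origin (TCP) lies midway between the tips of the shut fingers; the grasp point (between the pads) lies 19 mm behind it; z points along the fingers, y is the line along which they close (so a half turn about z gives the same grasp; the last joint's range is limited). The gripper opens to 88 mm and grips with 3 to 60 N. Pads are 20 mm wide; open, the fingers measure 115 mm over their backs; the gripper's body (75 mm by 178 mm) begins 61 mm behind the grasp point.
Start: joints at [1.057, 0.359, 1.51, -0, 1.272, -0.115], TCP at [0.233, 0.553, 0.223] pointing down, gripper open.
Joint ranges: [-2.97, 2.97], [-1.01, 2.36], [0.21, 2.38], [-0.96, 4.11], [0.2, 2.71], [-2.98, 2.98]. Speed limits (rad/s): [2.39, 2.39, 3.14, 3.14, 3.14, 3.14].

INTERFACE

Orientations are given as a unit quaternion [x, y, z, w].
In Python, from bench import move_ptp, servo_line, goto_joints, move_gripper, sleep, inverse_kinematics, capture, PlanningError, close_job, spot_in, silhouettes, current_clock, current_joint_pos, current_qvel, current_joint_torque, current_position, current_orientation, current_force, current_torque, current_finger_gap, current_grip_force gives the robot as it stands. Calls block until the motion is done:
- move_ptp(position, orientation): joint-space move of the TCP to a pose.
- servo_line(position, orientation=None, rate=0.15, contact_N=None): straight line of the TCP; orientation=None keeps the orientation; rate is the mean speed in m/s. With contact_N (N) it stops when the force on the tool has changed by that much, and returns True; else False.
- goto_joints(angles): joint-space move.
- move_gripper(opening): finger opening in m; the grip force is fixed at half the most; returns when the fingers have stopped.
- sleep(seconds).
- inverse_kinematics(position, orientation): joint angles nearest the present ones, or None.
- capture(name): name is "scene" or "side" or "wrist"; returns a dict with "image" (480x640x3 uint8, blue, green, red), "range_z" (480x640 float32, m along the optical axis (not along the pixel's ray), 0 where there is no reading), "intrinsics" (3x3 intrinsics, pixels), "k1" (the pictures are not rectified: a ray, as slopes to the right and down, at radius r is drawn at 1 + k1 r^2 times it, then the intrinsics apply), "R" (3x3) and "t" (3): a world point X has camera coordinates R X + t. Camera axes: x right, y down, z forward; pixel columns grow to the right and rows downward; lengths in m; the calibration is good to about 2 mm. A picture is of the moment at which its call begins.
A pose or a line that the arm cannot do raises PlanningError and nothing moves.
- close_job(): hands the job in; it is judged then, once.
Trained networks look in the newest picture that a camera, given by its name, has taken for a name from the list of things; names that differ only in an ending like _2 or _b are one class to them, and where a whole thing is asked for, a point or a joint stands for the part that bears it (a point fixed in the world has none). Each returns a list of dicts, best first, with "conf" (0 to 1); they miss things now and then, are a little off and sometimes report something else, mostly with a low value. They report only what shows in the picture. A call takes as long as a camera call.
- spot_in(camera, query): "xy" ([column, row] in pixels, amid what is visible of it).
- silhouettes(camera, query): "region" (480x640 bool, what is visible of it) and "xy" ([column, row] in pixels, amid what is visible of it).
Readings, each from a call of its own:
- current_clock(): time.
- current_joint_pos(): joint angles.
- current_qvel(): joint speeds.
- current_joint_torque(): joint torques, N m.
- current_position(): TCP position.
- current_orientation(): TCP orientation.
- current_force(): force on the tool from outside, world axes, zero at the start.
- current_torque(): the same for the moment, N m.
- current_finger_gap(): finger opening in m.
- current_grip_force(): force on a finger pad.
Only numpy, scipy, OpenCV 4.12 (cv2) and the standard library are available. Lean on these libraries where they do the work, as an engineer would, in place of code of your own. Each camera call takes 0.05 s, during which the arm holds its last target. There are 200 camera calls.

TASK

Start the saw from its control station: push the hinged steel guard up and over by its front lip until it leans back and stays open by itself, then press the wider of the two push buttons down and let it spring back, leaving the guard open. Do not press the narrower button, and leave everything else on the tray where it stands; nothing needs gripping or lifting.

Things in the scene. Friction and masses are not known exactly. Their poses are not given: they have to be found in the camera images.
- station: white control station bolted down on the tray, 120 mm (x) x 180 mm (y) x 70 mm high, a housing with 6 mm walls around a panel sunk 30 mm below the rim (panel 40 mm above the tray). Origin: centre of its underside, on the tray; its x axis points from the front side (lip) to the hinge side, z up. It does not move in a run; it stands side-on to the robot: lip on the right (-y), hinge on the left (+y), its x axis within 0.4 rad of the world's y axis.
- guard (a joint): flat steel guard (the station's hinged lid), 120 mm from hinge to front wall, 184 mm wide, 4 mm thick, 0.2 to 0.42 kg, hinged along y on the station's far rim. 0 = shut, grows as it opens; upright at 1.57, stop at 1.95 where it leans back. Free-swinging: it falls shut below about 1.5 and falls open to the stop beyond about 1.6.
- guard_lip (a point): middle of the free edge of the guard's front lip. The lip is 140 mm wide, 4 mm thick, bent up 40 degrees, and sticks out 28 mm in front of the housing's front wall, so a fingertip fits under it. Shut, this edge is 148 mm in front of the hinge line and 25 mm above it (96 mm above the tray). Moves with the guard.
- guard_hinge (a point): middle of the guard's hinge line, 60 mm behind the station's centre, 70 mm above the tray; its y axis is the hinge.
- wide_button_top (a point): centre of the top face of the wide button, 62 mm above the tray when out (8 mm below the station's rim), under the shut guard.
- wide_button (a joint): round black push button 44 mm in diameter, the wider of two that stand 84 mm apart (centres) side by side on the panel in the station, at x = 0, y = +42 or -42 mm in the station's frame; which is nearer the robot varies. Joint: 0 = out, 0.006 m = fully pressed down; springs back, about 5 N when fully down.
- narrow_button_top (a point): centre of the top face of the narrow button, 62 mm above the tray when out.
- narrow_button (a joint): round black push button 24 mm in diameter, the narrower of two that stand 84 mm apart (centres) side by side on the panel in the station, at x = 0, y = +42 or -42 mm in the station's frame; which is nearer the robot varies. Joint: 0 = out, 0.006 m = fully pressed; 5 N.
- bolt: dark steel hex bolt standing on its head, 30 mm across, 82 mm tall, loose, beyond the hinge side of the station. Origin: centre of its underside. To be left alone.
- nut: dark steel hex nut lying flat, 36 mm across, 18 mm tall, loose, beside the lip side of the station. Origin: centre of its underside. To be left alone.
- bar_stub: upright brass bar stub, 40 mm diameter, 60 mm tall, loose, beside the lip side of the station. Origin: centre of its underside. To be left alone.
- oil_jar: amber oil jar with black cap, 60 mm diameter, 110 mm tall, loose, beyond the hinge side of the station. Origin: centre of its underside. To be left alone.
- wrench: steel spanner lying flat, 200 mm long, loose, far right on the tray. Origin: centre of its underside. To be left alone.
- brush: chip brush with wooden handle, lying, 200 mm long, loose, far left on the tray. Origin: centre of its underside. To be left alone.

How it is judged:
On the way, in this order (a step that is already met when the one before it is completed fails the run):
1. the guard leans back open by itself, not touched by the fingers (value of joint guard above 1.8 rad and contact force between the fingers and station below 0.2 N), for 0.3 s.
2. the wide button is pressed down, the guard still open (value of joint guard above 1.8 rad and value of joint wide_button above 0.004 m), for 0.05 s.
At the end, for the whole second after the job is handed in: The guard rests open (joint above 1.8 rad) and still, both buttons are out again (within 2 mm), and every loose thing is within 25 mm of where it started (value of joint guard above 1.8 rad and velocity of joint guard between -0.1 and 0.1 rad/s and value of joint each of wide_button, narrow_button below 0.002 m and distance of each of bolt, nut, bar_stub, oil_jar, wrench, brush from where it was at the start of the episode below 0.025 m); the robot touches nothing.
It fails at once if the narrow button was pressed (more than 3 mm) (value of joint narrow_button above 0.003 m).
It fails at once if a loose thing was lifted, pushed or knocked more than 25 mm from its place (distance of any of bolt, nut, bar_stub, oil_jar, wrench, brush from where it was at the start of the episode above 0.025 m).
It also fails if it takes over 51 s, if anything falls off the work surface, if the arm or the gripper's body presses on something with over 40 N, if the wrist force passes 120 N, or if a joint passes its speed limit or range.

## Working session

There is one attempt and no reset: what is moved stays moved. The work goes in short steps, each a Python script; the robot and the scene stay as the last script left them, time stands still between calls to the robot, and variables do not carry over. Pictures are saved under pics/ and viewed, at most 10 in all, crops included, and the job is handed in when it is done.

```bash
mkdir -p pics; cat > h.py <<'E'
import numpy as np, cv2
from bench import *
def cloud(c):
    K=c["intrinsics"];v,u=np.mgrid[0:480,0:640]
    p=np.stack([u.ravel(),v.ravel()],1).astype(np.float64)[:,None]
    n=cv2.undistortPoints(p,np.array(K,float),np.array([c["k1"],0,0,0.])).reshape(480,640,2)
    z=c["range_z"].astype(float)
    X=np.dstack([n[...,0]*z,n[...,1]*z,z])
    W=(X-np.array(c["t"]))@np.array(c["R"])
    W[z<=0]=np.nan
    return W
E
python3 - <<'E'
from h import *
for cam in("scene","side"):
    c=capture(cam);cv2.imwrite(f"pics/{cam}0.png",c["image"]);W=cloud(c)
    print(cam,"cam at",-np.array(c["R"]).T@c["t"])
    for q in("station","guard","guard_lip","guard_hinge","bolt","nut","bar_stub","oil_jar"):
        for s in silhouettes(cam,q)[:1]:
            P=W[s["region"]];P=P[~np.isnan(P[:,0])]
            u,v=np.round(s["xy"]).astype(int)
            print(q,round(s["conf"],2),np.round(s["xy"]),len(P),np.round(np.median(P,0),3) if len(P) else "",np.round(W[v,u],3),np.round(np.percentile(P,[2,98],axis=0),3).tolist() if len(P) else "")
print(current_clock(),current_orientation())
E
```

```text
scene cam at [ 1.13418583 -0.63291071  0.81629138]
station 0.59 [321. 252.] 4931 [ 0.614 -0.007  0.075] [ 0.626 -0.015  0.076] [[0.512, -0.062, 0.005], [0.697, 0.093, 0.096]]
guard 0.77 [321. 242.] 3020 [0.605 0.015 0.076] [0.605 0.01  0.077] [[0.51, -0.062, 0.073], [0.691, 0.088, 0.097]]
guard_lip 0.73 [318. 240.] 3106 [0.604 0.015 0.076] [0.595 0.013 0.075] [[0.507, -0.064, 0.072], [0.69, 0.092, 0.097]]
guard_hinge 0.77 [321. 239.] 3141 [0.604 0.016 0.076] [0.598 0.019 0.076] [[0.508, -0.064, 0.071], [0.691, 0.094, 0.097]]
bolt 0.63 [328. 205.] 250 [0.498 0.168 0.032] [0.502 0.165 0.04 ] [[0.467, 0.158, -0.0], [0.509, 0.198, 0.084]]
nut 0.75 [250. 299.] 253 [ 0.566 -0.177  0.018] [ 0.563 -0.178  0.019] [[0.545, -0.192, 0.004], [0.581, -0.158, 0.022]]
bar_stub 0.74 [349. 314.] 577 [ 0.76  -0.097  0.048] [ 0.767 -0.099  0.05 ] [[0.737, -0.107, 0.004], [0.773, -0.072, 0.064]]
oil_jar 0.8 [365. 203.] 1024 [0.592 0.193 0.071] [0.6   0.188 0.08 ] [[0.557, 0.181, 0.002], [0.611, 0.233, 0.113]]
side cam at [0.34834674 1.04022686 0.85795773]
station 0.76 [321. 246.] 5969 [0.592 0.048 0.074]
[... 153 characters left out ...]
71, 0.072], [0.687, 0.09, 0.096]]
guard_lip 0.8 [318. 230.] 3908 [0.604 0.005 0.076] [ 0.607 -0.012  0.073] [[0.509, -0.072, 0.071], [0.687, 0.09, 0.096]]
guard_hinge 0.67 [320. 236.] 3836 [0.603 0.006 0.076] [0.597 0.009 0.075] [[0.508, -0.069, 0.072], [0.685, 0.089, 0.096]]
bolt 0.64 [350. 312.] 413 [0.491 0.181 0.035] [0.491 0.182 0.035] [[0.479, 0.167, 0.002], [0.506, 0.19, 0.084]]
bar_stub 0.69 [265. 216.] 408 [ 0.748 -0.072  0.043] [ 0.75  -0.069  0.046] [[0.733, -0.098, 0.004], [0.767, -0.063, 0.062]]
oil_jar 0.71 [305. 306.] 1658 [0.575 0.234 0.077] [0.567 0.238 0.082] [[0.551, 0.195, 0.006], [0.605, 0.244, 0.112]]
0.9 [ 1.98075190e-01  9.80186828e-01 -2.22999455e-05 -7.58200564e-06]
```

```bash
python3 - <<'E'
from h import *
A=[]
for cam in("scene","side"):
    c=capture(cam);W=cloud(c);s=silhouettes(cam,"guard")[0]["region"]
    P=W[s];P=P[~np.isnan(P[:,0])]
    F=P[(P[:,2]>.066)&(P[:,2]<.08)]; L=P[P[:,2]>.085]
    print(cam,cv2.minAreaRect(F[:,:2].astype(np.float32)*1000),"lip",L.mean(0),len(L),cv2.minAreaRect(L[:,:2].astype(np.float32)*1000))
    A.append(P)
P=np.vstack(A);print("all",cv2.minAreaRect(P[:,:2].astype(np.float32)*1000))
E
```

```text
scene ((597.7817993164062, 21.01031494140625), (186.3117218017578, 128.20773315429688), 16.73419952392578) lip [ 0.625333   -0.05775687  0.09516352] 176 ((622.010498046875, -54.51093292236328), (139.4910430908203, 20.26690673828125), 18.052289962768555)
side ((597.4570922851562, 18.353050231933594), (183.95152282714844, 136.93948364257812), 17.791261672973633) lip [ 0.62043675 -0.05346735  0.09162337] 545 ((619.8709716796875, -52.09837341308594), (139.26455688476562, 27.225202560424805), 17.601415634155273)
all ((602.3490600585938, -21.032241821289062), (221.01068115234375, 396.657470703125), 23.50052833557129)
```

View pics/scene0.png

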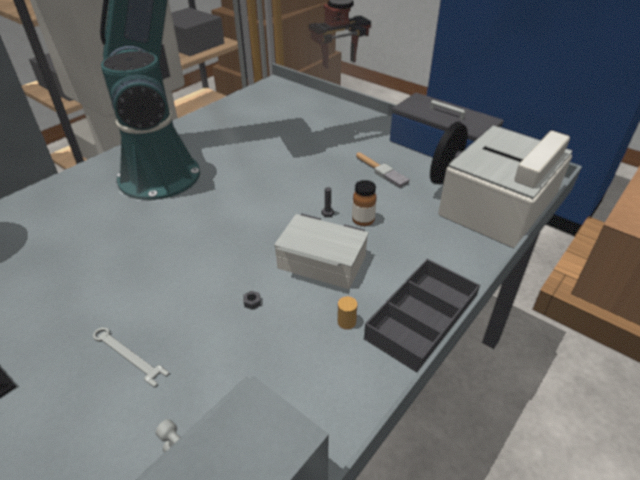

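View pics/side0.png

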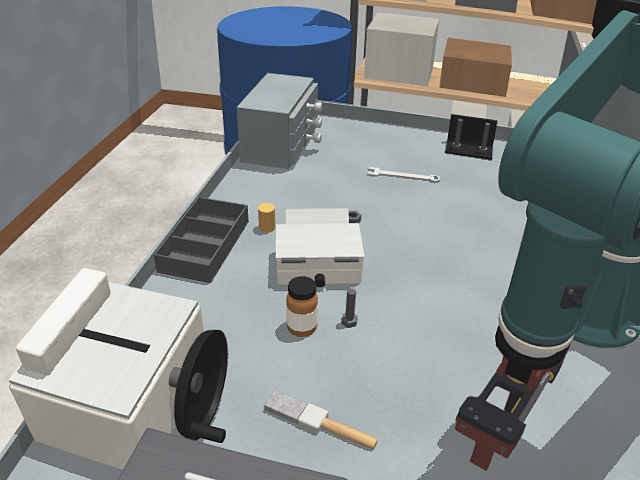

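```bash
cat >> h.py <<'E'
from scipy.spatial.transform import Rotation as Ro
yaw=np.radians(107.5)
ex=np.array([np.cos(yaw),np.sin(yaw),0]);ey=np.array([-ex[1],ex[0],0]);ez=np.array([0,0,1.])
H=np.array([.578,.080,.070])          # hinge middle
def S(x,z,y=0): return H+ex*(x-.06)+ey*y+ez*(z-.07)   # station frame -> world
def tool(al,s):                       # tool z = ex tilted down by al, closing axis s*ey
    z=np.cos(al)*ex-np.sin(al)*ez;y=s*ey
    return Ro.from_matrix(np.stack([np.cross(y,z),y,z],1)).as_quat()
def tip(th,al,R,y=0):                 # TCP with the finger's upper front corner at H+R d(th)
    p=.010*(np.sin(al)*ex+np.cos(al)*ez)
    return H+ey*y+R*(-np.cos(th)*ex+np.sin(th)*ez)-p
def Rt(th): return np.interp(th,[.4,1.0],[.128,.105])
E
python3 - <<'E'
from h import *
for deg in(25,35,45):
  for s in(1,-1):
    al=np.radians(deg);q=tool(al,s);print(deg,s)
    for P in [S(-.16,.30),S(-.15,.06)]+[tip(t,al,Rt(t)) for t in(0,.5,1,1.75)]:
        j=inverse_kinematics(P,q);print(np.round(P,3),None if j is None else np.round(j,2))
for s in(1,-1): print(inverse_kinematics(S(0,.15,.042),tool(np.pi/2,s)),inverse_kinematics(S(0,.055,-.042),tool(np.pi/2,s)))
E
```

```text
25 1
[ 0.644 -0.13   0.3  ] [-0.63  0.88  0.88  0.77  2.26  2.42]
[ 0.641 -0.12   0.06 ] [-0.62  1.11  0.98  0.64  2.    2.18]
[ 0.618 -0.046  0.061] [-0.56  1.05  1.16  0.66  1.88  2.14]
[ 0.612 -0.028  0.12 ] [-0.55  0.96  1.2   0.68  1.91  2.19]
[0.596 0.022 0.149] [-0.5   0.89  1.3   0.71  1.87  2.2 ]
[0.574 0.094 0.164] [-0.43  0.82  1.43  0.76  1.78  2.2 ]
25 -1
[ 0.644 -0.13   0.3  ] [-0.63  0.88  0.88  0.77  2.26 -0.72]
[ 0.641 -0.12   0.06 ] [-0.62  1.11  0.98  0.64  2.   -0.96]
[ 0.618 -0.046  0.061] [-0.56  1.05  1.16  0.66  1.88 -1.  ]
[ 0.612 -0.028  0.12 ] [-0.55  0.96  1.2   0.68  1.91 -0.96]
[0.596 0.022 0.149] [-0.5   0.89  1.3   0.71  1.87 -0.94]
[0.574 0.094 0.164] [-0.43  0.82  1.43  0.76  1.78 -0.94]
35 1
[ 0.644 -0.13   0.3  ] [-0.61  0.8   0.92  0.65  2.16  2.39]
[ 0.641 -0.12   0.06 ] [-0.6   1.02  1.07  0.56  1.86  2.17]
[ 0.618 -0.048  0.062] [-0.54  0.95  1.23  0.59  1.74  2.16]
[ 0.612 -0.029  0.121] [-0.52  0.86  1.26  0.6   1.79  2.2 ]
[0.597 0.02  0.15 ] [-0.47  0.79  1.34  0.63  1.75  2.23]
[0.574 0.092 0.165] [-0.4   0.72  1.46  0.68  1.68  2.25]
35 -
[... 688 characters left out ...]
 [-0.35  0.63  1.49  0.6   1.57  2.31]
45 -1
[ 0.644 -0.13   0.3  ] [-0.57  0.71  0.97  0.53  2.05 -0.77]
[ 0.641 -0.12   0.06 ] [-0.57  0.92  1.15  0.48  1.7  -0.97]
[ 0.619 -0.049  0.063] [-0.5   0.86  1.3   0.51  1.6  -0.96]
[ 0.613 -0.031  0.122] [-0.49  0.77  1.31  0.52  1.66 -0.91]
[0.597 0.019 0.151] [-0.43  0.7   1.39  0.55  1.63 -0.87]
[0.574 0.091 0.166] [-0.35  0.63  1.49  0.6   1.57 -0.83]
[-0.1059735   0.37352945  1.69047565  0.          1.07758755  2.73018654] [-0.0527563   0.58936528  1.58390615  0.          0.96832122  2.78340374]
[-0.1059735   0.37352945  1.69047565  0.          1.07758755 -0.41140612] [-0.0527563   0.58936528  1.58390615  0.          0.96832122 -0.35818892]
```

```bash
python3 - <<'E'
from h import *
al=np.radians(35);q=tool(al,-1)
move_gripper(0.0)
p=current_position();move_ptp(np.array(p)+[0.1,0,.18],current_orientation())
move_ptp(S(-.18,.32),q)
move_ptp(S(-.15,.12),q)
servo_line(S(-.14,.058),q,rate=.15)
f0=np.array(current_force())
print(servo_line(tip(0,al,.128),q,rate=.08,contact_N=4),np.array(current_force())-f0,np.array(current_position())-tip(0,al,.128),current_clock())
for cam in ("scene","side"):
    c=capture(cam);cv2.imwrite(f"pics/{cam}1.png",cv2.resize(c["image"][150:350,200:440],None,fx=3,fy=3)[:600,:800])
E
```

```text
False [-0.25892228 -0.21063677  0.75689809] [ 2.89774485e-04 -4.41028250e-04 -3.41677760e-05] 8.4333
```

View pics/scene1.png

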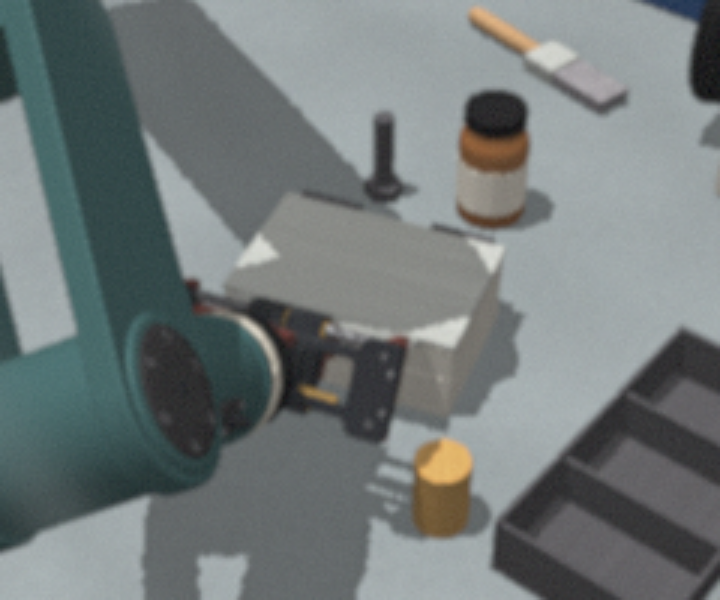

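The gripper stands in front of the lip at crop (340,380), with the brass stub (445,490) untouched and no contact force. Next I lift partway and check the force.

```bash
python3 - <<'E'
from h import *
al=np.radians(35);q=tool(al,-1)
for t in np.arange(.1,.75,.15):
    servo_line(tip(t,al,Rt(t)),q,rate=.1)
    print(round(t,2),np.round(current_force(),2))
c=capture("side");cv2.imwrite("pics/side2.png",cv2.resize(c["image"][130:330,200:440],None,fx=3,fy=3))
print(current_clock())
E
```

```text
0.1 [ 0.48 -3.12 -1.69]
0.25 [ 2.77 -5.33 -0.49]
0.4 [ 2.11 -5.19  0.5 ]
0.55 [ 1.9  -2.87  0.06]
0.7 [-0.58  0.05 -2.08]
10.2333
```

View pics/side2.png

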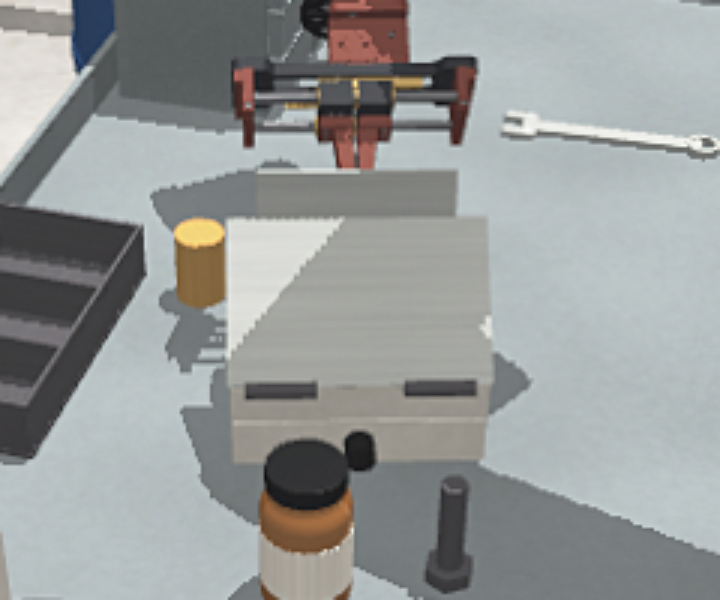

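The guard is partly open (its top face now spans rows 220–385), and the fingers are behind the lip at (355,155). I'll continue over the top.

```bash
python3 - <<'E'
from h import *
al=np.radians(35);q=tool(al,-1)
for t in [.85,1.0,1.15,1.3,1.4,1.5,1.58,1.66,1.74]:
    servo_line(tip(t,al,Rt(t)),q,rate=.1)
    print(round(t,2),np.round(current_force(),2))
sleep(.5)
c=capture("side");cv2.imwrite("pics/side3.png",cv2.resize(c["image"][130:330,200:440],None,fx=3,fy=3))
print(np.round(current_force(),2),current_clock())
E
```

```text
0.85 [-0.4   0.21 -1.51]
1.0 [ 0.86 -0.63 -0.62]
1.15 [0.11 0.05 0.35]
1.3 [-0.85 -0.21  0.07]
1.4 [ 0.86 -0.42 -0.58]
1.5 [-0.19  0.51 -0.3 ]
1.58 [-0.72  0.03  0.05]
1.66 [0.04 0.85 0.63]
1.74 [ 1.13 -0.67  0.21]
[-0.4  -0.4   0.46] 13.325
```

View pics/side3.png

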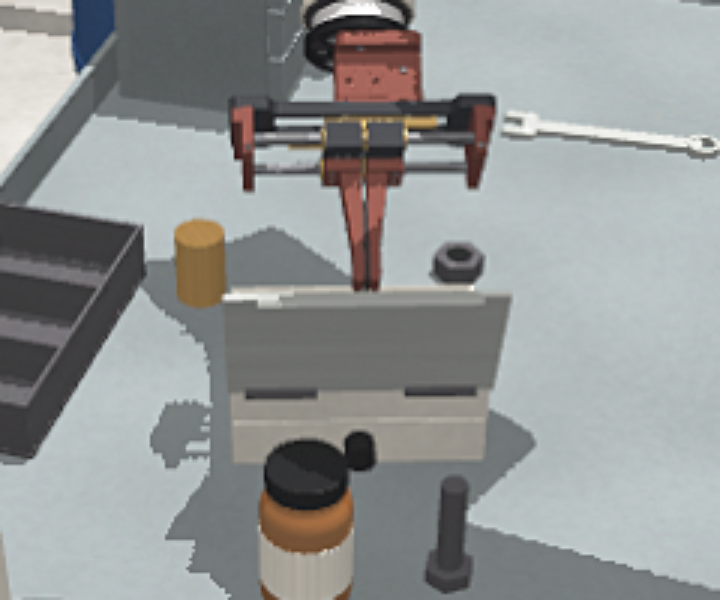

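The guard is over, with its back face at rows 295–390, and the fingers at (367,285) show no load. I'll retreat and find the buttons.

```bash
python3 - <<'E'
from h import *
al=np.radians(35);q=tool(al,-1)
servo_line(S(-.12,.24),q,rate=.2)
move_ptp(S(-.22,.36),q)
for cam in ("scene","side"):
    c=capture(cam);W=cloud(c)
    if cam=="scene": cv2.imwrite("pics/scene4.png",cv2.resize(c["image"][150:350,200:440],None,fx=3,fy=3))
    for n in("guard","wide_button","narrow_button"):
        for s in silhouettes(cam,n)[:2]:
            P=W[s["region"]];P=P[~np.isnan(P[:,0])]
            L=np.stack([(P-H)@ex+.06,(P-H)@ey,P[:,2]],1)
            print(cam,n,round(s["conf"],2),np.round(s["xy"]),len(P),np.round(np.median(L,0),3),np.round(np.percentile(L,[3,97],axis=0),3).tolist())
            if n=="guard":
                k=(L[:,2]>.09)&(L[:,2]<.175);a=np.polyfit(L[k,2],L[k,0],1)[0];print("angle",np.pi/2+np.arctan(a))
print(current_clock())
E
```

```text
scene guard 0.59 [339. 192.] 4500 [ 0.087 -0.006  0.143] [[0.062, -0.088, 0.079], [0.131, 0.081, 0.198]]
angle 1.9453567105760439
scene guard 0.39 [251. 298.] 292 [-0.182  0.09   0.018] [[-0.196, 0.074, 0.001], [-0.16, 0.112, 0.022]]Traceback (most recent call last):
  File "<stdin>", line 14, in <module>
    raise TypeError("expected non-empty vector for x")
TypeError: expected non-empty vector for x
```

View pics/scene4.png

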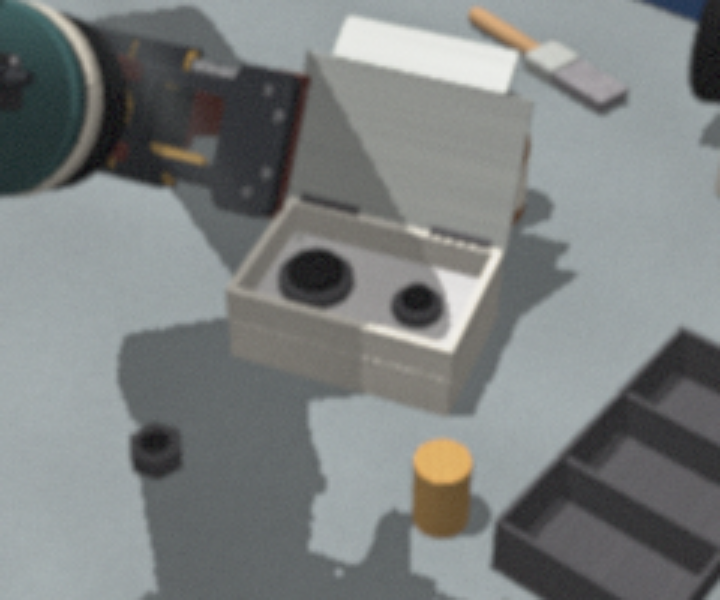

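The guard rests at 1.945 rad. The wide button is on the left in the image, nearer the robot, at crop (317,270). The narrow one is at (417,300). I'll check the wide button's depth, then press it.

```bash
python3 - <<'E'
from h import *
c=capture("scene");W=cloud(c)
for n,(u,v) in {"wide":(306,239),"narrow":(339,248)}.items():
    P=W[v-12:v+13,u-14:u+15].reshape(-1,3);dark=c["image"][v-12:v+13,u-14:u+15].max(2).ravel()<60
    P=P[dark&(abs(P[:,2]-.063)<.005)];L=np.stack([(P-H)@ex+.06,(P-H)@ey,P[:,2]],1)
    print(n,len(P),np.round((L.min(0)+L.max(0))/2,3),np.round(np.ptp(L,axis=0),3),np.round(np.median(P,0),3))
q=tool(np.pi/2,-1)
move_ptp(S(-.12,.34,.042),q)
move_ptp(S(-.003,.17,.042),q)
servo_line(S(-.003,.08,.042),q,rate=.15)
print(np.round(current_position(),3),np.round(current_force(),2),current_clock())
E
```

```text
wide 180 [-0.005  0.039  0.063] [0.039 0.041 0.009] [0.561 0.005 0.063]
narrow 57 [-0.005 -0.044  0.062] [0.022 0.021 0.008] [0.64  0.03  0.062]
[0.558 0.007 0.081] [ 0.32 -0.61  0.68] 17.7083
```

```bash
python3 - <<'E'
from h import *
q=tool(np.pi/2,-1)
f0=np.array(current_force())
for z in(.060,.058,.0565,.055):
    hit=servo_line(S(-.004,z,.04),q,rate=.03,contact_N=15);sleep(.1)
    print(z,hit,np.round(current_position(),4)[2],np.round(np.array(current_force())-f0,2))
    if hit: break
sleep(.2)
servo_line(S(-.004,.17,.04),q,rate=.15)
move_ptp(S(-.12,.34,.042),q);move_ptp(S(-.22,.38,.042),q)
c=capture("scene");W=cloud(c);cv2.imwrite("pics/scene5.png",cv2.resize(c["image"][150:350,200:440],None,fx=3,fy=3))
for n,(u,v) in {"wide":(306,239),"narrow":(339,248)}.items(): print(n,np.nanmedian(W[v-2:v+3,u-2:u+3,2]))
print(current_clock())
E
```

```text
0.06 False 0.0601 [-1.37  1.57  2.61]
0.058 False 0.0581 [-2.09  0.68  3.16]
0.0565 False 0.0565 [-3.06  0.66  4.28]
0.055 False 0.0561 [-5.86  0.53 15.38]
wide 0.06331652749524891
narrow 0.06413307944072584
22.1833
```

View pics/scene5.png

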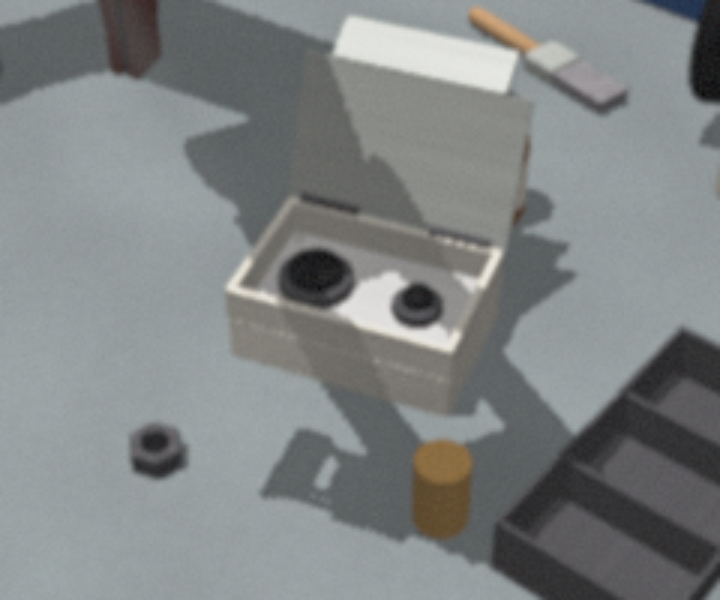

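The button bottomed out at 15 N and sprang back. The guard is still open, both buttons are out (317,270 and 417,300), and the loose things are unmoved.

```bash
python3 -c "
from bench import *
print(close_job())"
```

```text
the job is handed in; nothing more can be done
None
```

The job is handed in at about 22 s of the allowed 51 s: the guard leans back open at about 1.95 rad, the wide button was pressed to its stop and sprang back, the narrow button was not touched, and the final camera view shows no loose thing moved.

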